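# Swing a lever blank home in the checking jig

### The arm

A 6-joint arm with a two-finger parallel gripper is mounted at the origin on the work surface. World frame = base frame: x ahead of the robot, y to its left, z up, the work surface at z = 0. Lengths are in mm, angles in rad, forces in N, time in s.
With the tool pointing down it reaches from about 350 to 875 mm from the base axis. Payload 4.2 kg.
Tool frame: the origin (TCP) lies at the very end of the fingers, on their centre line; the grasp point (between the pads) lies 19 mm behind it; z points along the fingers, y is the line along which they close (so a half turn about z gives the same grasp; the last joint's range is limited). The gripper opens to 85 mm and grips with 20 to 120 N. Pads are 22 mm wide; open, the fingers measure 114 mm over their backs; the gripper's body (76 mm by 85 mm) begins 54 mm behind the grasp point. The pads swing forward as they close: fully open they stand 13 mm farther back than shut.
Start: joints at [-0.934, 0.385, 0.008, 0, -1.194, -0.259], TCP at [230.561, -580.896, 231.312] pointing down, gripper open.
Joint ranges: [-3.14, 3.14], [-1.21, 2.06], [-1.07, 1.41], [-3.16, 2.05], [-2.99, -0.16], [-3.1, 3.1]. Speed limits (rad/s): [2.79, 2.79, 3.14, 3.14, 3.14, 3.14].

### API

Orientations are given as a unit quaternion [x, y, z, w].
In Python, from bench import arm, viewer gives the robot as it stands. The module is installed in compiled form; this text tells all that it offers.
- The arm moves only by the shell command python3 -m jog FILE [OPENING], which reads ROWS from the file FILE. ROWS is a JSON list of rows, 1 to 10 of them, each written [[dx, dy, dz], [rx, ry, rz]]: dx, dy, dz in units of 5 mm, then a rotation vector rx, ry, rz in rad; each row is the pose to reach, as a shift and turn from the pose commanded when the command began, along the tool's axes at that moment; what a row does not reach only later rows make up. A row lasts 1/10 s, in which the tool goes at most 50 mm and 0.15 rad, less where a joint would pass 70% of its speed; a pose out of reach is approached as far as the arm can. OPENING is the finger opening in mm, set as the command begins (- or left out keeps the last). The fingers move at their own pace and stop on an object; the grip force is fixed at half the most. Time passes only in rows, so rows that do not move let the fingers close. It prints the time, the measured TCP pose, the force, the opening and the grip force at its end. Input that does not fit is refused with a message, and nothing moves.
- arm.read_state(): the state, without advancing time (a new reading comes with each control period).
- viewer.get_image(name): name is "scene" or "side" or "wrist"; returns (picture, depth): 420x560x3 uint8, blue, green, red; 420x560 float32, mm along the optical axis (not along the pixel's ray), 0 where there is no reading.
- viewer.get_calibration(name): a dict with "K" (3x3 intrinsics, pixels), "rvec" (rotation vector, rad) and "tvec" (3), from world to camera coordinates, as OpenCV has them. Camera axes: x right, y down, z forward; pixel columns grow to the right and rows downward; lengths in mm; the calibration is good to about 2 mm. A picture is of the moment at which its call begins: read the wrist's pose just before it. get_calibration takes no time and is no camera call; for the wrist camera it gives the pose at the moment of the call.
- arm.job_done(): hands the job in; it is judged then, once.
The state is a dict: "clock": time; "joints": joint angles; "joint_vel": joint speeds; "joint_efforts": joint torques, N m; "position": TCP position; "ee_rot": TCP orientation; "contact_force": force on the tool from outside, world axes, zero at the start; "wrist_torque": the same for the moment, N m; "gripper_width": finger opening in mm; "grasp_force": force on a finger pad.
Only numpy, scipy, OpenCV 4.12 (cv2) and the standard library are available. Lean on these libraries where they do the work, as an engineer would, in place of code of your own. Each camera call takes 0.05 s, during which the arm holds its last target. There are 200 camera calls.

### The job

Pick up the steel lever blank and set its eye over the brass pivot pin of the green checking jig, flat on the board, with the bar standing well clear of the stop on its open side. Then let go and push its free end round the pin with the shut fingers until it meets the orange sprung tip of the red stop; press it there lightly, so that the tip gives a little (about 8 N) for half a second but is never driven to the bottom of its travel. Ease off slowly, leaving the lever flat on the pin and just touching the tip, and do not disturb anything else.

Things in the scene. Friction and masses are not known exactly. Their poses are not given: they have to be found in the camera images.
- lever: Loose flat steel lever blank, 8 mm thick, 0.18 to 0.33 kg, lying flat, z up. Origin: axis of its 18 mm through-hole (the eye), at the underside. The eye is in a 40 x 40 mm square head centred on the origin; from it a straight strip 26 mm wide runs along the lever's +x to the free end at x = 225 mm, the last 32 mm yellow. Centre of mass about x = 94 mm.
- jig: Green checking jig, fixed: board 200 (its x) x 300 (its y) mm, 15 mm thick; origin under its centre, z up. Brass pin at x -45, y -115 mm; red stop at its -x edge, y 100 mm. The bar lies home pointing along jig +y from the pin, within 0.13 rad, and is pushed home towards jig -x. Open side: the jig's +x side of that line, where the bar can lie flat at up to 0.5 rad from home.
- pin (a point): Point on the axis of the jig's fixed upright brass pin, at the board's top surface (15 mm above the counter). The pin is 12 mm in diameter for 16 mm above the board, then a cone up to 24 mm above the board, 4 mm wide at its top.
- stop_bracket (a point): Middle of the red bracket's face, looking along jig +x; 6.5 mm above the board. Bracket 14 (x) x 44 (y) mm, top 49 mm above the counter. A screw comes out here along jig +x with a round orange tip of 6 mm radius. The tip's end stands 7 to 47 mm out of the face, set anew each time and not measured: feel for it. The tip is sprung: about 5 N per mm, solid after 3 mm (15 N); over 18 N harms it.
- collar: Bystander: loose brass collar, 32 mm wide, 14 mm high, on the jig board; origin under its centre. Leave alone.
- pulley: Bystander: loose dark steel ring, 48 mm wide, 18 mm high, on the counter; origin under its centre. Leave alone.
- strap: Bystander: short copper strap 120 x 22 x 8 mm without a hole, its long side along its x; origin under its centre. Leave alone.
- oilcan: Bystander: white can 66 mm wide, 120 mm high; origin under its centre. Leave alone.
- driver: Bystander: screwdriver lying on the counter along its x. Leave alone.
- carton: Bystander: white and red carton 90 x 120 x 50 mm; origin under its centre. Leave alone.
- plug: Bystander: white spark plug, 22 mm wide, 60 mm high, standing; origin under its centre. Leave alone.
Mind the look-alikes: they are no part of the job. Several things have the shape of the lever; the one meant has the colours described above.

How it is judged (in metres and radians):
On the way, in this order (a step that is already met when the one before it is completed fails the run):
1. the lever's eye is over the pin, the lever flat on the board, its strip at least 15 mm clear of the sprung tip on the open side (horizontal distance between lever and pin below 0.0055 m and z of lever in the frame of pin below 0.003 m and angle between lever's own z axis and vertical below 0.03 rad and y of tip_c0 in the frame of lever above 0.034 m), for 0.2 s.
2. the lever, flat on the pin, is pressed on the sprung tip with 4 N or more for 0.3 s (horizontal distance between lever and pin below 0.0055 m and z of lever in the frame of pin below 0.003 m and angle between lever's own z axis and vertical below 0.03 rad and contact force between lever and tip_c0 above 4 N), for 0.3 s.
At the end, for the whole second after the job is handed in: The lever lies flat on the board (within 0.03 rad and 3 mm) with its eye over the pin, its edge near the free end within 3.5 mm of the orange tip, released and at rest (horizontal distance between lever and pin below 0.0055 m and z of lever in the frame of pin below 0.003 m and angle between lever's own z axis and vertical below 0.03 rad and y of tip_c0 in the frame of lever between 0.017 and 0.0225 m and x of tip_c0 in the frame of lever above 0.19 m and linear speed of lever below 0.01 m/s and angular speed of lever below 0.05 rad/s); the robot touches nothing.
It fails at once if more than 18 N between the lever and the sprung tip (contact force between lever and tip_c0 above 18 N).
It fails at once if a bystander is moved more than 20 mm (distance of any of collar, pulley, strap, oilcan, driver, carton, plug from where it was at the start of the episode above 0.02 m).
It also fails if it takes over 64 s, if anything falls off the work surface, if the arm or the gripper's body presses on something with over 40 N, if the wrist force passes 120 N, or if a joint passes its speed limit or range.

## Working session

There is one attempt and no reset: what is moved stays moved. The work goes in short steps, Python scripts to look and compute and a shell command to move; the robot and the scene stay as the last step left them, time stands still between calls to the robot, and variables do not carry over. Pictures are saved under pics/ and viewed, at most 10 in all, crops included, and the job is handed in when it is done.

```bash
mkdir -p pics; cat > h.py <<'E'
import numpy as np,cv2
from bench import arm,viewer
def cal(n):
    c=viewer.get_calibration(n);return np.array(c["K"]),cv2.Rodrigues(np.array(c["rvec"],float))[0],np.array(c["tvec"],float).ravel()
def ray(C,uv):
    K,R,t=C;d=R.T@np.linalg.inv(K)@np.array([uv[0],uv[1],1.]);return -R.T@t,d
def onz(C,uv,z):
    o,d=ray(C,uv);return o+d*(z-o[2])/d[2]
def deproj(C,D):
    K,R,t=C;v,u=np.mgrid[:D.shape[0],:D.shape[1]]
    P=np.stack([(u-K[0,2])/K[0,0]*D,(v-K[1,2])/K[1,1]*D,D],-1)
    return (P-t)@R
E
python3 - <<'E'
from h import *
print(arm.read_state())
for n in("scene","side","wrist"):
    C=cal(n);p,d=viewer.get_image(n);np.savez("pics/%s0.npz"%n,p=p,d=d,K=C[0],R=C[1],t=C[2]);cv2.imwrite("pics/%s0.png"%n,p)
    print(n,-C[1].T@C[2],C[1][2],C[0][0,0])
E
```

```text
{'clock': 0.0, 'joints': array([-9.34370611e-01,  3.85595702e-01,  6.60471273e-03, -5.27384559e-04,
       -1.19402027e+00, -2.58632346e-01]), 'joint_vel': array([ 3.69608655e-04,  2.03641599e-03, -1.51401276e-05, -8.92239465e-04,
        7.52409476e-04,  1.62161600e-03]), 'joint_efforts': array([ 2.12891227e-04, -3.92284119e+01,  1.88400006e+01,  4.18620363e+00,
       -4.73305423e-03,  9.27970234e-06]), 'position': array([ 230.36222843, -580.35125194,  230.1854979 ]), 'ee_rot': array([-1.87679638e-01,  9.82229641e-01,  1.10446191e-03, -2.58292734e-04]), 'contact_force': array([0.85930149, 1.18127104, 0.64148401]), 'wrist_torque': array([-0.0225875 ,  0.04286715,  0.01401166]), 'grasp_force': 0.0, 'gripper_width': 85.1063407777529}
scene [1123.97238564   75.66440537  911.79478323] [-0.54965118 -0.07682732 -0.83185404] 409.2050299752207
side [237.4505044  672.24209998 973.04985455] [ 0.26297467 -0.55822282 -0.78691271] 411.24300501823086
wrist [ 159.52294187 -610.96299246  373.45218189] [ 0.28083556  0.11393572 -0.95296907] 351.65820276858324
```

View pics/scene0.png

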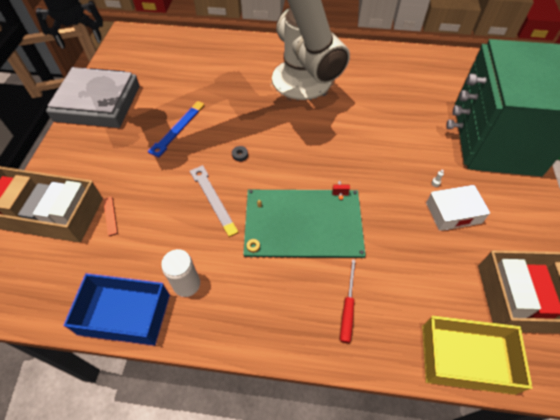

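View pics/side0.png

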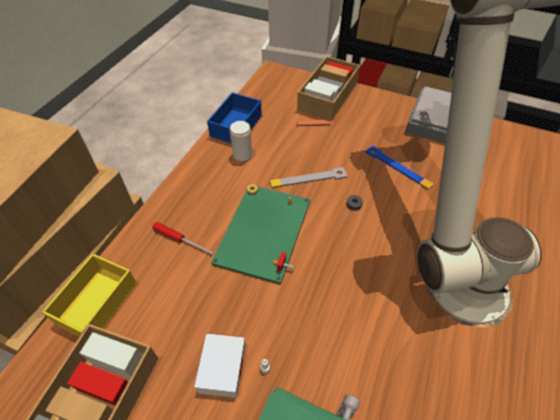

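Scene view: steel lever has its eye at about (199,175) and its yellow end at (231,230). The pin is at (259,203), the stop at (341,188) with its orange tip at (341,197), and the collar at (253,246). Side view: eye (341,173), yellow end (277,183), pin (290,200), stop (283,262). The blue lever is a look-alike.

```bash
cat > m.py <<'E'
from h import *
def big(m,box):
    k=np.zeros_like(m);x0,y0,x1,y1=box;k[y0:y1,x0:x1]=1
    return (m&k)
B={"scene":dict(jig=(238,182,372,262),lev=(185,160,242,240),pin=(252,195,266,210),tip=(330,180,352,204)),
   "side":dict(jig=(205,180,315,285),lev=(266,164,352,190),pin=(284,193,297,207),tip=(270,250,300,275))}
for n in("scene","side"):
    f=np.load("pics/%s0.npz"%n);p,d,C=f["p"],f["d"],(f["K"],f["R"],f["t"])
    P=deproj(C,d);hsv=cv2.cvtColor(p,cv2.COLOR_BGR2HSV);H,S,V=[hsv[...,i].astype(int) for i in range(3)]
    m=big(((H>55)&(H<95)&(S>90)&(V>40)).astype(np.uint8),B[n]["jig"])
    print(n,"jig z",np.percentile(P[m>0][:,2],[10,50,90]))
    c=max(cv2.findContours(m,0,1)[0],key=cv2.contourArea)
    W=np.array([onz(C,q,15)[:2] for q in c[:,0]],np.float32);print(" jig rect",cv2.minAreaRect(W))
    m=big(((S<60)&(V>110)).astype(np.uint8),B[n]["lev"])
    y=big(((H>20)&(H<33)&(S>150)&(V>150)).astype(np.uint8),B[n]["lev"])
    l=m|y
    c=max(cv2.findContours(l,0,1)[0],key=cv2.contourArea);print(" lev area",cv2.contourArea(c),m.sum(),y.sum(),"z",np.percentile(P[l>0][:,2],[10,50,90]))
    W=np.array([onz(C,q,8)[:2] for q in c[:,0]],np.float32);print(" lev rect",cv2.minAreaRect(W))
    ys=np.argwhere(y>0)[:,::-1].mean(0);print(" yellow c",onz(C,ys,8))
    x0,y0,x1,y1=B[n]["pin"];q=p[y0:y1,x0:x1]
    m=big(((H>10)&(H<35)&(S>90)&(V>90)).astype(np.uint8),B[n]["pin"]);a=np.argwhere(m>0)[:,::-1]
    print(" pin px",a.mean(0),len(a),a.min(0),a.max(0),onz(C,a.mean(0),26))
    m=big((((H<4)|(H>174))&(S>150)).astype(np.uint8),B[n]["tip"]);print(" red",P[m>0].min(0),P[m>0].max(0))
    m=big(((H>5)&(H<18)&(S>150)&(V>120)).astype(np.uint8),B[n]["tip"]);a=np.argwhere(m>0)[:,::-1];print(" org",len(a),a.mean(0),onz(C,a.mean(0),22))
a=[cv2.resize(cv2.imread("pics/scene0.png")[155:265,180:375],None,fx=4,fy=4,interpolation=2),cv2.resize(cv2.imread("pics/side0.png")[160:290,205:355],None,fx=3,fy=3)]
cv2.imwrite("pics/c0.png",a[0])
E
python3 m.py
```

```text
scene jig z [12.5864208  14.66252522 16.68794907]
 jig rect ((571.4989013671875, 61.082725524902344), (195.14060974121094, 293.4380187988281), 7.217099666595459)
 lev area 585.0 631 104 z [ 5.62089742  7.8370418  10.05287344]
 lev rect ((511.5272521972656, -194.62521362304688), (209.52804565429688, 38.41738510131836), 37.11214828491211)
 yellow c [ 612.89310435 -121.44344271    8.        ]
 pin px [258.80769231 203.07692308] 26 [257 200] [261 206] [535.65944291 -59.33393713  26.        ]
 red [462.31427912  75.66440537  21.30937951] [1123.97238564  168.28091854  911.79478323]
 org 127 [340.49606299 184.63779528] [445.59580158 149.98558357  22.        ]
side jig z [13.474419   15.86596912 18.2942171 ]
 jig rect ((566.9419555664062, 63.61259460449219), (195.58038330078125, 298.0062255859375), 6.894941329956055)
 lev area 382.5 438 65 z [ 6.0010299   8.82122344 11.51666376]
 lev rect ((511.8733215332031, -194.04367065429688), (209.85853576660156, 41.72953414916992), 36.767112731933594)
 yellow c [ 613.81325445 -122.34445953    8.        ]
 pin px [290.9 197.3] 40 [287 193] [296 203] [538.13471269 -71.88894441  26.        ]
 red [461.76569229 130.68641796  21.60086828] [476.45220447 171.14377495  54.18844607]
 org 263 [292.7756654  262.88593156] [443.48101216 134.35555927  22.        ]
```

View pics/c0.png

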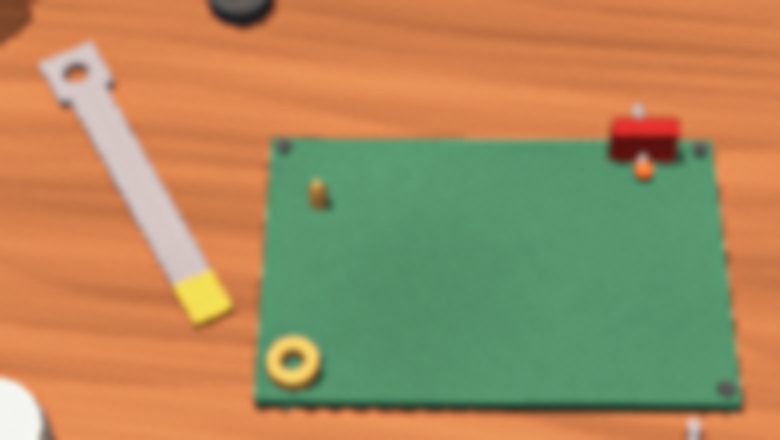

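Crop: eye hole at (75,70), yellow end (203,297), pin (318,194), orange tip (643,168) and collar (293,361). I'll move the wrist camera over them to refine the measurement.

```bash
cat > go.py <<'E'
import sys
from h import *
from scipy.spatial.transform import Rotation as Ro
# x y z, tool-y heading deg -> shift/turn in tool axes
x,y,z,a=map(float,sys.argv[1:5]);s=arm.read_state();R=Ro.from_quat(s["ee_rot"]).as_matrix()
a=np.radians(a);Y=np.array([np.cos(a),np.sin(a),0]);Z=np.array([0,0,-1.]);D=np.stack([np.cross(Y,Z),Y,Z],1)
print("shift",np.round(R.T@(np.array([x,y,z])-s["position"]),2),"turn",np.round(Ro.from_matrix(R.T@D).as_rotvec(),4),"heading",np.degrees(np.arctan2(R[1,1],R[0,1])).round(2))
print(s["clock"],s["position"].round(1),s["contact_force"].round(1),s["gripper_width"],s["joints"].round(2))
E
python3 go.py 500 -150 250 126.5
```

```text
shift [-409.35  300.79  -19.08] turn [ 1.700e-03  1.000e-04 -2.594e-01] heading 111.64
0.15 [ 230.4 -580.5  230.5] [-0.2  0.2  0.2] 85.32977517959063 [-0.93  0.39  0.01 -0.   -1.19 -0.26]
```

Units first: shifts go in units of 5 mm. So -380 mm is -76, 280 mm is 56.

```bash
echo '[[[-7.6,5.6,-0.4],[0,0,-0.026]],[[-15.2,11.2,-0.8],[0,0,-0.052]],[[-22.8,16.8,-1.2],[0,0,-0.078]],[[-30.4,22.4,-1.6],[0,0,-0.104]],[[-38,28,-2],[0,0,-0.13]],[[-45.6,33.6,-2.4],[0,0,-0.156]],[[-53.2,39.2,-2.8],[0,0,-0.182]],[[-60.8,44.8,-3.2],[0,0,-0.208]],[[-68.4,50.4,-3.6],[0,0,-0.234]],[[-76,56,-4],[0,0,-0.26]]]' > rows.txt && python3 -m jog rows.txt; echo '[[[-2,1,0],[0,0,0]],[[-4,2,0],[0,0,0]],[[-4,2,0],[0,0,0]],[[-4,2,0],[0,0,0]],[[-4,2,0],[0,0,0]]]' > rows.txt && python3 -m jog rows.txt 50
python3 - <<'E'
from h import *
n="wrist";C=cal(n);p,d=viewer.get_image(n);np.savez("pics/w1.npz",p=p,d=d,K=C[0],R=C[1],t=C[2]);cv2.imwrite("pics/w1.png",p);s=arm.read_state();print(s["position"],s["clock"],s["joint_vel"].round(3))
E
```

```text
clock: 1.15
position: [481.0, -178.6, 251.4]
ee_rot: [-0.314, 0.949, 0.0, 0.0]
contact_force: [0.4, -2.0, -0.3]
gripper_width: 85.4
grasp_force: 0.0
clock: 1.65
position: [489.9, -161.5, 251.3]
ee_rot: [-0.313, 0.95, 0.0, -0.0]
contact_force: [-0.4, 0.3, -0.7]
gripper_width: 49.8
grasp_force: 0.0
[ 489.98718471 -161.5420995   251.27592332] 1.7 [ 0.002 -0.     0.003  0.     0.001 -0.001]
```

View pics/w1.png

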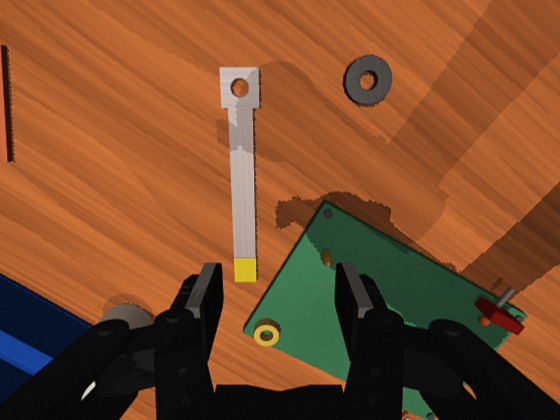

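Wrist view: eye (240,87), yellow end (245,270), pin (326,258), orange tip (485,321), collar (266,334). Next I'll measure these precisely and triangulate their heights against the other views.

```bash
cat > m2.py <<'E'
from h import *
f=np.load("pics/w1.npz");p,d,C=f["p"],f["d"],(f["K"],f["R"],f["t"])
hsv=cv2.cvtColor(p,cv2.COLOR_BGR2HSV);H,S,V=[hsv[...,i].astype(int) for i in range(3)];P=deproj(C,d)
def cont(m,box):
    k=np.zeros(m.shape,np.uint8);x0,y0,x1,y1=box;k[y0:y1,x0:x1]=1
    return cv2.findContours((m&(k>0)).astype(np.uint8),cv2.RETR_CCOMP,1)
lev=((S<60)&(V>90))|((H>20)&(H<33)&(S>150)&(V>130))
cs,h=cont(lev,(212,60,268,290))
i=max(range(len(cs)),key=lambda i:cv2.contourArea(cs[i]));print("area",cv2.contourArea(cs[i]),cv2.boundingRect(cs[i]))
W=np.array([onz(C,q,8)[:2] for q in cs[i][:,0]],np.float32);r=cv2.minAreaRect(W);print("rect",r)
for j in range(len(cs)):
    if h[0][j][3]==i and cv2.contourArea(cs[j])>80:
        M=cv2.moments(cs[j]);u=(M['m10']/M['m00'],M['m01']/M['m00']);print("hole",cv2.contourArea(cs[j]),u,onz(C,u,4),onz(C,u,8))
y=(H>20)&(H<33)&(S>150)&(V>130)
cy,_=cont(y,(225,250,265,290));c=max(cy,key=cv2.contourArea);M=cv2.moments(c);u=(M['m10']/M['m00'],M['m01']/M['m00']);print("yellow",u,onz(C,u,8))
m=np.zeros(lev.shape,np.uint8);cv2.drawContours(m,cs,i,1,-1);m&=lev.astype(np.uint8);print("lev z depth",np.percentile(P[m>0][:,2],[10,50,90]))
ce=cv2.erode(m,np.ones((3,3)));print
# triangulate yellow height with scene
g=np.load("pics/scene0.npz");Cs=(g["K"],g["R"],g["t"]);hs=cv2.cvtColor(g["p"],cv2.COLOR_BGR2HSV)
a=np.argwhere(cv2.inRange(hs,(20,150,150),(33,255,255))[218:240,222:242])[:,::-1].mean(0)+[222,218]
def tri(A,ua,B,ub):
    o1,d1=ray(A,ua);o2,d2=ray(B,ub);s=np.linalg.lstsq(np.stack([d1,-d2],1),o2-o1,rcond=None)[0];return (o1+s[0]*d1+o2+s[1]*d2)/2,np.linalg.norm(o1+s[0]*d1-o2-s[1]*d2)
print("tri yellow",tri(C,u,Cs,a))
for nm,b in(("pin",(314,244,338,270)),("tip",(476,312,496,330)),("collar",(250,316,284,352))):
    cc,_=cont((H>5)&(H<32)&(S>110)&(V>70),b);c=max(cc,key=cv2.contourArea);M=cv2.moments(c);q=(M['m10']/M['m00'],M['m01']/M['m00']);print(nm,cv2.contourArea(c),q,cv2.boundingRect(c),"z30",onz(C,q,30)[:2],"z21",onz(C,q,21.5)[:2], "scene tri" ,tri(C,q,Cs,{"pin":(258.8,203),"tip":(340.7,197),"collar":(253,246)}[nm]))
gm=((H>55)&(H<95)&(S>60)).astype(np.uint8)
print("jig z",np.percentile(P[gm>0][:,2],[10,50,90]))
cv2.imwrite("pics/c1.png",np.hstack([cv2.resize(p[235:285,300:350],None,fx=8,fy=8,interpolation=0),cv2.resize(p[285:335,470:520],None,fx=8,fy=8,interpolation=0)]))
E
python3 m2.py
```

```text
area 4782.0 (220, 67, 39, 190)
rect ((514.4287109375, -198.55581665039062), (211.77322387695312, 39.29119110107422), 35.41633224487305)
hole 289.0 (239.45847750865053, 87.49423298731257) [ 444.40940069 -248.36592957    4.        ] [ 444.2487105  -247.96536394    8.        ]
yellow (244.7440791799222, 269.3598444680099) [ 613.0416024  -124.14042793    8.        ]
lev z depth [7.37685616 8.3744829  9.34641074]
tri yellow (array([ 612.94606154, -122.51459403,    6.99685214]), np.float64(3.0345023325659657))
pin 76.0 (326.7828947368421, 258.76535087719293) (323, 251, 9, 15) z30 [536.16397473 -61.50589685] z21 [538.67015654 -58.0589677 ] scene tri (array([536.67845952, -59.75843044,  27.25056949]), np.float64(1.3637025399759395))
tip 59.0 (484.33615819209035, 321.1525423728813) (480, 317, 10, 9) z30 [487.6420831  143.81702301] z21 [489.0163992  152.05350106] scene tri (array([488.20712313, 151.66409791,  23.06939865]), np.float64(2.0717928748317487))
collar 698.5 (264.1262228585063, 336.745406824147) (250, 319, 33, 33) z30 [663.84232335 -57.48552881] z21 [669.32684628 -53.9448169 ] scene tri (array([664.55258251, -54.88982245,  27.85251283]), np.float64(3.634977119900263))
jig z [14.51032774 15.55443058 16.98142123]
```

View pics/c1.png

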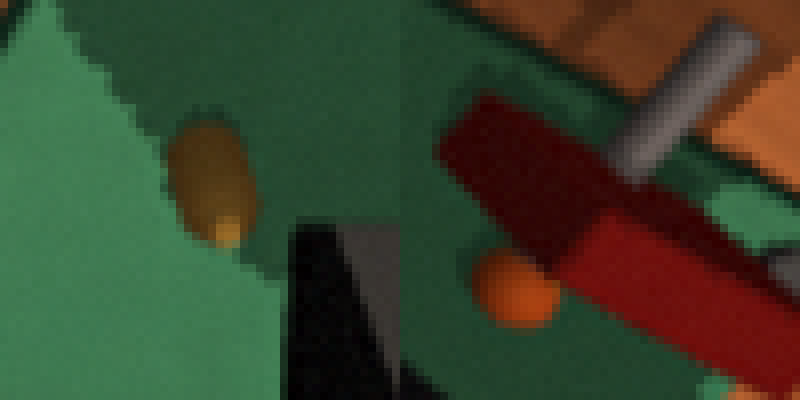

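Wrist crop: pin base at about (325,253) and pin top at (328.4,263.7) in full-picture pixels, tip ball centred at (484.6,321.1). Going to the grasp now.

```bash
python3 go.py 520.1 -192.4 2.5 126.3; python3 - <<'E'
from h import *
f=np.load("pics/w1.npz");C=(f["K"],f["R"],f["t"])
pt=onz(C,(328.4,263.7),39);pb=onz(C,(325.2,254),15);tp=onz(C,(484.6,321.1),21.5);print(pt,pb,tp)
for th in (6.9,7.05,7.2):
    a=np.radians(th);ux=np.array([np.cos(a),np.sin(a)]);uy=np.array([-ux[1],ux[0]]);v=(tp-pt)[:2];print(th,v@ux,v@uy)
E
```

```text
shift [ -5.96 -42.75 248.77] turn [ 0.0001 -0.0002  0.0024] heading 126.44
1.7 [ 490.  -161.5  251.3] [ 0.3 -0.9  0.5] 50.05724536648713 [-0.    0.18 -0.22  0.   -1.16 -0.93]
[537.1501196  -59.91637251  39.        ] [536.88359429 -60.79503679  15.        ] [488.76946897 152.26053945  21.5       ]
6.9 -22.539982641143656 216.45248556667946
7.05 -21.9732347631125 216.51075326528652
7.2 -21.406336282990605 216.56753702343332
```

```bash
echo '[[[-0.4,-3,9],[0,0,0]],[[-0.8,-6,18],[0,0,0]],[[-1.2,-8.54,27],[0,0,0]],[[-1.2,-8.54,36],[0,0,0]],[[-1.2,-8.54,44],[0,0,0]],[[-1.2,-8.54,47],[0,0,0]],[[-1.2,-8.54,48.4],[0,0,0]],[[-1.2,-8.54,49.2],[0,0,0]],[[-1.2,-8.54,49.6],[0,0,0]],[[-1.2,-8.54,49.6],[0,0,0]]]' > rows.txt && python3 -m jog rows.txt; python3 go.py 520.1 -192.4 2.5 126.3
```

```text
clock: 2.7
position: [521.5, -191.5, 4.3]
ee_rot: [-0.313, 0.95, -0.0, 0.001]
contact_force: [0.0, 0.2, -0.3]
gripper_width: 50.1
grasp_force: 0.0
shift [1.71 0.1  1.81] turn [-0.0014  0.0015  0.0042] heading 126.54
2.7 [ 521.5 -191.5    4.3] [ 0.   0.2 -0.3] 50.08954252596289 [-0.06  0.54 -0.42  0.   -0.61 -0.87]
```

To row units: 1.5 mm is 0.3.

```bash
echo '[[[0,0,0.3],[0,0,0]],[[0,0,0.3],[0,0,0]]]' > rows.txt && python3 -m jog rows.txt ; echo '[[[0,0,0],[0,0,0]],[[0,0,0],[0,0,0]],[[0,0,0],[0,0,0]],[[0,0,0],[0,0,0]],[[0,0,0],[0,0,0]],[[0,0,0],[0,0,0]]]' > rows.txt && python3 -m jog rows.txt 0;echo '[[[0,0,-0.6],[0,0,0]],[[0,0,-2],[0,0,0]],[[0,0,-5],[0,0,0]],[[0,0,-11],[0,0,0]],[[0,0,-15],[0,0,0]],[[0,0,-15],[0,0,0]]]' > rows.txt && python3 -m jog rows.txt; python3 go.py 555 30 75 169
```

```text
clock: 2.9
position: [521.2, -191.3, 2.5]
ee_rot: [-0.314, 0.95, -0.0, 0.001]
contact_force: [0.2, -0.4, 0.2]
gripper_width: 50.0
grasp_force: 0.0
clock: 3.5
position: [520.9, -191.2, 2.5]
ee_rot: [-0.314, 0.95, -0.0, 0.0]
contact_force: [-2.4, 1.3, 6.3]
gripper_width: 23.4
grasp_force: 58.9
clock: 4.1
position: [523.0, -191.5, 79.7]
ee_rot: [-0.314, 0.949, -0.001, 0.003]
contact_force: [0.8, 0.7, -1.9]
gripper_width: 23.4
grasp_force: 59.4
shift [-157.71  158.85    4.72] turn [-0.0063  0.0029 -0.7405] heading 126.57
4.1 [ 523.  -191.5   79.7] [ 0.8  0.7 -1.9] 23.401745351356517 [-0.06  0.42 -0.36  0.   -0.78 -0.87]
```

```bash
python3 go.py 500 33 75 169; 
```

```text
shift [-115.33  194.02    4.35] turn [-0.0063  0.0029 -0.7405] heading 126.57
4.1 [ 523.  -191.5   79.7] [ 0.8  0.7 -1.9] 23.401745351356517 [-0.06  0.42 -0.36  0.   -0.78 -0.87]
```

To row units: 194 mm is 38.8, 188 mm is 37.6.

```bash
echo '[[[-2.4,4,0.2],[0,0,-0.08]],[[-5.6,9.6,0.4],[0,0,-0.18]],[[-8.8,15.2,0.6],[0,0,-0.28]],[[-12,20.8,0.8],[0,0,-0.38]],[[-15.2,26,0.8],[0,0,-0.48]],[[-18,31,0.8],[0,0,-0.58]],[[-20.6,35.4,0.8],[0,0,-0.68]],[[-22.2,37.6,0.8],[0,0,-0.72]],[[-23,38.8,0.8],[0,0,-0.74]],[[-23,38.8,0.8],[0,0,-0.74]]]' > rows.txt && python3 -m jog rows.txt; echo '[[[0,0,0],[0,0,0]],[[0,0,0],[0,0,0]]]' > rows.txt && python3 -m jog rows.txt
python3 - <<'E'
from h import *
n="wrist";C=cal(n);p,d=viewer.get_image(n);np.savez("pics/w2.npz",p=p,d=d,K=C[0],R=C[1],t=C[2]);cv2.imwrite("pics/w2.png",p)
C=cal("side");p,d=viewer.get_image("side");np.savez("pics/s2.npz",p=p,d=d,K=C[0],R=C[1],t=C[2])
E
python3 go.py 500 33 75 169
```

```text
clock: 5.1
position: [497.5, 33.4, 72.3]
ee_rot: [-0.636, 0.772, 0.0, -0.0]
contact_force: [-0.4, 0.0, -2.3]
gripper_width: 23.9
grasp_force: 59.5
clock: 5.3
position: [497.6, 32.2, 72.6]
ee_rot: [-0.635, 0.773, 0.0, -0.0]
contact_force: [-0.3, -0.6, -3.3]
gripper_width: 23.8
grasp_force: 59.5
shift [-1.15 -2.13 -2.27] turn [ 0.0002 -0.0001 -0.0027] heading 168.85
5.4 [497.7  32.3  72.7] [-0.5 -0.1 -1.6] 23.77583677047416 [ 0.39  0.36 -0.5  -0.   -0.71 -0.59]
```

View pics/w2.png

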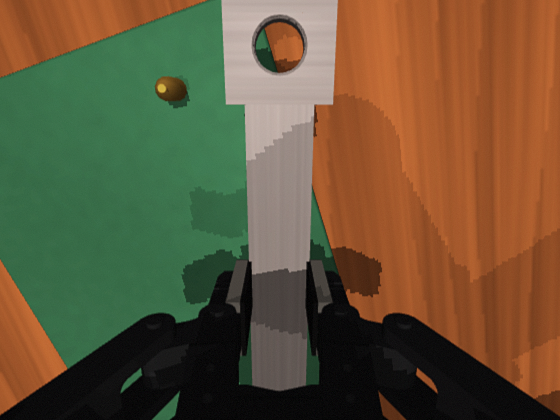

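Wrist view: the held lever's hole is at (279,45) and the pin top at (162,88). I'll measure the offset between them and the lever's tilt.

```bash
cat > m3.py <<'E'
from h import *
import sys
def run(fn,pinpx):
    f=np.load(fn);p,d,C=f["p"],f["d"],(f["K"],f["R"],f["t"]);P=deproj(C,d)
    hsv=cv2.cvtColor(p,cv2.COLOR_BGR2HSV);S,V=hsv[...,1].astype(int),hsv[...,2].astype(int)
    m=(S<60)&(V>70)&(d>0);m[250:]=0;m[:,:215]=0;m[:,345:]=0
    m=m.astype(np.uint8)
    cs,h=cv2.findContours(m,cv2.RETR_CCOMP,1);i=max(range(len(cs)),key=lambda i:cv2.contourArea(cs[i]))
    k=np.zeros_like(m);cv2.drawContours(k,cs,i,1,-1);k=cv2.erode(k&m,np.ones((5,5)))
    Q=P[k>0];z0=np.median(Q[:,2]);Q=Q[abs(Q[:,2]-z0)<6]
    A=np.c_[Q[:,:2]-Q[:,:2].mean(0),np.ones(len(Q))];co=np.linalg.lstsq(A,Q[:,2],rcond=None)[0];print("top z",co[2],"slope",co[:2],len(Q))
    j=max((j for j in range(len(cs)) if h[0][j][3]==i),key=lambda j:cv2.contourArea(cs[j]));e=cv2.fitEllipse(cs[j]);print("hole",e)
    zt=co[2]+co[:2]@(onz(C,e[0],co[2])[:2]-Q[:,:2].mean(0));eye=onz(C,e[0],zt);print("eye top",eye,"pin",onz(C,pinpx,39))
    v,u=np.where((m>0));w=(v>120)&(v<240)
    L=np.array([onz(C,(u[(v==r)].min(),r),zt)[:2]/2+onz(C,(u[v==r].max(),r),zt)[:2]/2 for r in range(115,235,5)])
    print("axis mid",L[0],L[-1])
    dd=L[0]-L[-1];print("lever heading",np.degrees(np.arctan2(-dd[1],-dd[0])))
run(sys.argv[1],(float(sys.argv[2]),float(sys.argv[3])))
E
python3 m3.py pics/w2.npz 162 88
python3 -c "
from h import *
f=np.load('pics/w2.npz');print(onz((f['K'],f['R'],f['t']),(175,89),15))
import cv2;g=np.load('pics/s2.npz')['p'];cv2.imwrite('pics/s2.png',cv2.resize(g[120:300,180:420],None,fx=3,fy=3))"
```

```text
top z 78.65104177994776 slope [-0.00151118 -0.0002885 ] 15825
hole ((279.1593017578125, 45.11489486694336), (50.725276947021484, 55.416725158691406), 178.9046173095703)
eye top [479.99019522 -63.06239729  78.66592765] pin [537.09079935 -60.66774264  39.        ]
axis mid [484.69559953 -39.4845377 ] [493.65213037   5.94646581]
lever heading 78.84739818531357
[537.59926987 -60.8744584   15.        ]
```

View pics/s2.png

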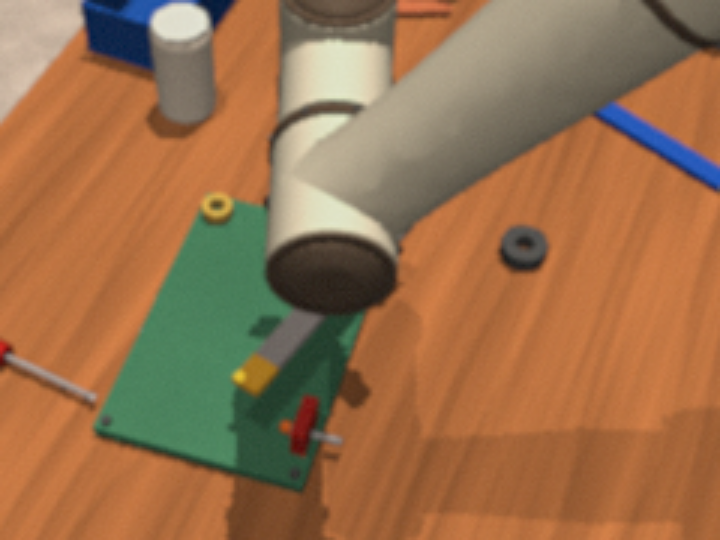

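Side view: the lever's yellow end at (255,378) is over the board and clear of the stop; nothing else has moved. Next: align with the pin, then lower.

```bash
python3 go.py 554.8 34.9 60 168.85
```

```text
shift [-13.62 -55.53  12.72] turn [ 0.0002 -0.0001 -0.0001] heading 168.85
5.4 [497.7  32.3  72.7] [-0.5 -0.1 -1.6] 23.77583677047416 [ 0.39  0.36 -0.5  -0.   -0.71 -0.59]
```

To row units: -55.5 mm is -11.1, -46 mm is -9.2.

```bash
echo '[[[-0.6,-2.8,0],[0,0,0]],[[-1.4,-6.4,0],[0,0,0]],[[-2.2,-9.2,0.6],[0,0,0]],[[-2.72,-11.1,2],[0,0,0]],[[-2.72,-11.1,2.4],[0,0,0]],[[-2.72,-11.1,2.4],[0,0,0]],[[-2.72,-11.1,2.4],[0,0,0]]]' > rows.txt && python3 -m jog rows.txt; python3 go.py 554.8 34.9 40 168.85
```

```text
clock: 6.1
position: [553.8, 35.5, 60.6]
ee_rot: [-0.636, 0.772, 0.0, -0.001]
contact_force: [0.1, 0.1, -2.9]
gripper_width: 23.7
grasp_force: 59.5
shift [ 0.35 -1.09 20.55] turn [ 0.0013 -0.0006  0.0014] heading 168.93
6.1 [553.8  35.5  60.6] [ 0.1  0.1 -2.9] 23.695125463768946 [ 0.36  0.45 -0.38 -0.   -0.74 -0.55]
```

To row units: -0.8 mm is -0.16, 24 mm is 4.8.

```bash
echo '[[[0.06,-0.16,1.2],[0,0,0]],[[0.06,-0.16,2.6],[0,0,0]],[[0.06,-0.16,4],[0,0,0]],[[0.06,-0.16,4.8],[0,0,0]],[[0.06,-0.16,4.8],[0,0,0]]]' > rows.txt && python3 -m jog rows.txt; python3 go.py 554.8 34.9 17 168.85
python3 - <<'E'
from h import *
n="wrist";C=cal(n);p,d=viewer.get_image(n);np.savez("pics/w3.npz",p=p,d=d,K=C[0],R=C[1],t=C[2]);cv2.imwrite("pics/w3.png",cv2.resize(p[:150,200:360],None,fx=3,fy=3))
E
```

```text
clock: 6.6
position: [554.8, 35.1, 35.8]
ee_rot: [-0.636, 0.772, 0.0, -0.001]
contact_force: [0.0, -0.1, -2.9]
gripper_width: 24.1
grasp_force: 59.5
shift [ 0.22 -0.05 18.8 ] turn [ 0.0019 -0.001   0.0015] heading 168.94
6.6 [554.8  35.1  35.8] [ 0.  -0.1 -2.9] 24.141957212806368 [ 0.35  0.49 -0.39 -0.   -0.69 -0.55]
```

View pics/w3.png

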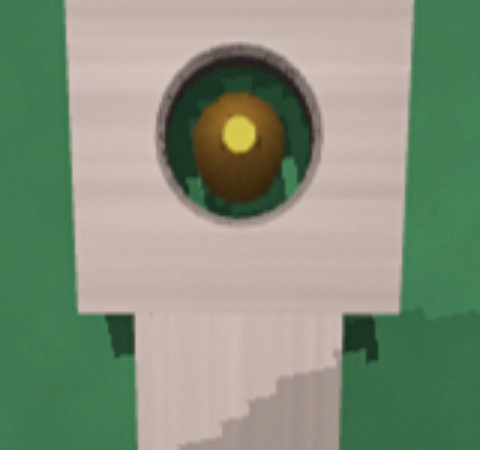

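The pin top (240,133 in the crop) sits centred in the hole. Lowering.

To row units: 18 mm is 3.6, 17 mm is 3.4.

```bash
echo '[[[0,0,1],[0,0,0]],[[0,0,2],[0,0,0]],[[0,0,2.8],[0,0,0]],[[0,0,3.4],[0,0,0]],[[0,0,3.6],[0,0,0]],[[0,0,3.6],[0,0,0]]]' > rows.txt && python3 -m jog rows.txt; echo '[[[0,0,0.14],[0,0,0]],[[0,0,0.14],[0,0,0]]]' > rows.txt && python3 -m jog rows.txt
```

```text
clock: 7.25
position: [555.5, 35.3, 18.6]
ee_rot: [-0.636, 0.772, 0.0, -0.0]
contact_force: [-0.2, -0.4, -2.4]
gripper_width: 23.7
grasp_force: 59.5
clock: 7.45
position: [555.6, 35.4, 18.2]
ee_rot: [-0.636, 0.772, -0.0, 0.0]
contact_force: [-0.1, 0.4, -2.8]
gripper_width: 23.3
grasp_force: 59.5
```

To row units: 0.8 mm is 0.16.

```bash
echo '[[[0,0,0.16],[0,0,0]],[[0,0,0.16],[0,0,0]],[[0,0,0.16],[0,0,0]]]' > rows.txt && python3 -m jog rows.txt;echo '[[[0,0,0.16],[0,0,0]],[[0,0,0.16],[0,0,0]],[[0,0,0.16],[0,0,0]]]' > rows.txt && python3 -m jog rows.txt
```

```text
clock: 7.75
position: [555.7, 35.4, 17.5]
ee_rot: [-0.636, 0.772, -0.0, 0.0]
contact_force: [-0.1, -0.2, -1.8]
gripper_width: 23.6
grasp_force: 59.6
clock: 8.05
position: [555.8, 35.4, 17.5]
ee_rot: [-0.636, 0.772, -0.0, 0.0]
contact_force: [-2.1, 0.8, 6.1]
gripper_width: 23.8
grasp_force: 60.4
```

```bash
echo '[[[0,0,0],[0,0,0]],[[0,0,0],[0,0,0]],[[0,0,0],[0,0,0]],[[0,0,0],[0,0,0]]]' > rows.txt && python3 -m jog rows.txt 45;echo '[[[0,0,-2],[0,0,0]],[[0,0,-8],[0,0,0]],[[0,0,-16],[0,0,0]],[[0,0,-24],[0,0,0]],[[0,0,-26],[0,0,0]],[[0,0,-26],[0,0,0]]]' > rows.txt && python3 -m jog rows.txt
python3 - <<'E'
from h import *
n="wrist";C=cal(n);p,d=viewer.get_image(n);np.savez("pics/w4.npz",p=p,d=d,K=C[0],R=C[1],t=C[2]);cv2.imwrite("pics/w4.png",p)
E
```

```text
clock: 8.45
position: [555.6, 35.3, 16.4]
ee_rot: [-0.636, 0.772, -0.0, -0.0]
contact_force: [0.3, 0.4, -0.9]
gripper_width: 45.0
grasp_force: 0.0
clock: 9.05
position: [556.7, 35.7, 149.3]
ee_rot: [-0.636, 0.772, -0.001, 0.003]
contact_force: [-0.7, 0.5, -0.6]
gripper_width: 45.2
grasp_force: 0.0
```

View pics/w4.png

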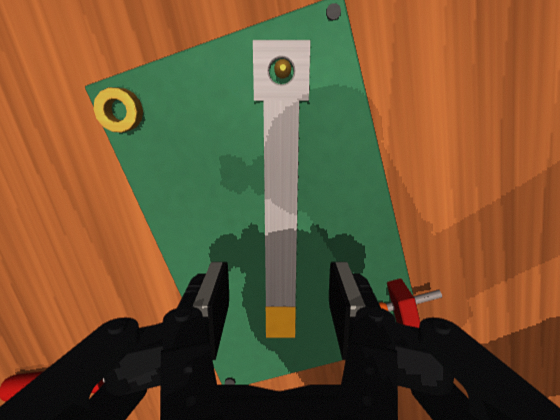

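Wrist view: the lever lies on the board with the pin through its eye at (282,70), its yellow end at (281,322), and the stop at (403,303) well clear. I'll check the numbers and close the fingers for the push.

```bash
python3 m3.py pics/w4.npz 283 67 ; python3 go.py 617 132 100 188;  python3 -c "
from h import *
g=np.load('pics/scene0.npz');print(onz((g['K'],g['R'],g['t']),(353,262),5))"
```

```text
top z 23.454955257758012 slope [0.00038904 0.00043787] 6012
hole ((280.8897399902344, 70.29181671142578), (25.796419143676758, 27.176637649536133), 178.63229370117188)
eye top [538.40162202 -59.87033923  23.43063461] pin [536.84554303 -60.59576301  39.        ]
axis mid [544.52794674 -29.72461059] [561.818095    59.51700372]
lever heading 79.03505981629394
shift [-106.52  -41.83   47.34] turn [-0.0013  0.001  -0.3329] heading 168.93
9.1 [555.4  35.5 147.2] [ 0.7  0.1 -0.9] 45.04136838691401 [ 0.35  0.34 -0.28 -0.   -0.94 -0.55]
[664.34054304 192.64853215   5.        ]
```

To row units: -23 mm is -4.6, -15 mm is -3.

```bash
echo '[[[-3,-1.2,0],[0,0,-0.06]],[[-7.2,-2.8,1.6],[0,0,-0.13]],[[-11.6,-4.6,3.6],[0,0,-0.2]],[[-15.6,-6.2,5.6],[0,0,-0.26]],[[-18.8,-7.4,7.6],[0,0,-0.31]],[[-20.6,-8,9],[0,0,-0.33]],[[-21.3,-8.4,9.4],[0,0,-0.333]],[[-21.3,-8.4,9.4],[0,0,-0.333]]]' > rows.txt && python3 -m jog rows.txt 0; python3 go.py 617 132 17 188
```

```text
clock: 9.9
position: [616.6, 131.5, 98.3]
ee_rot: [0.755, -0.656, -0.0, 0.001]
contact_force: [0.0, 0.1, 0.5]
gripper_width: -0.1
grasp_force: 0.0
shift [-0.46 -0.62 81.28] turn [ 0.0024 -0.0007 -0.0001] heading -172.01
9.9 [616.6 131.5  98.3] [0.  0.1 0.5] -0.14711768470204747 [ 0.47  0.51 -0.14 -0.   -0.92 -0.33]
```

To row units: 80 mm is 16, 79 mm is 15.8.

```bash
echo '[[[0,0,4],[0,0,0]],[[0,0,9],[0,0,0]],[[0,0,13],[0,0,0]],[[0,0,15],[0,0,0]],[[0,0,15.8],[0,0,0]],[[0,0,16],[0,0,0]],[[0,0,16],[0,0,0]]]' > rows.txt && python3 -m jog rows.txt; python3 go.py 537.3 141.6 18 188
```

```text
clock: 10.6
position: [617.8, 131.9, 20.6]
ee_rot: [0.755, -0.656, 0.0, -0.001]
contact_force: [0.5, -0.1, -0.3]
gripper_width: 0.1
grasp_force: 0.0
shift [-20.83  78.38   2.43] turn [-0.0018  0.0004  0.0003] heading -171.98
10.6 [617.8 131.9  20.6] [ 0.5 -0.1 -0.3] 0.12290121735808195 [ 0.47  0.61 -0.21  0.   -0.75 -0.33]
```

```bash
echo '[[[0,0,0.4],[0,0,0]],[[-0.2,1,0.4],[0,0,0]],[[-0.6,2,0.4],[0,0,0]],[[-1,3,0.4],[0,0,0]],[[-1.4,4,0.4],[0,0,0]],[[-1.8,5,0.4],[0,0,0]],[[-2,6,0.4],[0,0,0]],[[-2.4,7,0.4],[0,0,0]],[[-2.6,8,0.4],[0,0,0]],[[-2.6,8,0.4],[0,0,0]]]' > rows.txt && python3 -m jog rows.txt;echo '[[[-0.2,0.8,0],[0,0,0]],[[-0.4,1.6,0],[0,0,0]],[[-0.6,2.4,0],[0,0,0]],[[-0.8,3.2,0],[0,0,0]],[[-0.8,3.2,0],[0,0,0]],[[-0.8,3.2,0],[0,0,0]]]' > rows.txt && python3 -m jog rows.txt; python3 go.py 537.3 141.6 18 188
python3 - <<'E'
from h import *
n="scene";C=cal(n);p,d=viewer.get_image(n);cv2.imwrite("pics/sc5.png",cv2.resize(p[155:275,200:380],None,fx=4,fy=4))
E
```

```text
clock: 11.6
position: [575.0, 139.1, 17.6]
ee_rot: [0.755, -0.656, -0.0, 0.0]
contact_force: [0.2, -0.1, 0.1]
gripper_width: -0.2
grasp_force: 0.0
clock: 12.2
position: [558.9, 140.7, 17.4]
ee_rot: [0.755, -0.656, -0.0, 0.0]
contact_force: [0.5, 0.5, 1.4]
gripper_width: -0.0
grasp_force: 0.0
shift [-3.91 21.24 -0.55] turn [ 0.0009 -0.0002  0.0004] heading -171.97
12.2 [558.9 140.7  17.4] [0.5 0.5 1.4] -0.007553868360509716 [ 0.53  0.54 -0.36 -0.   -0.67 -0.39]
```

View pics/sc5.png

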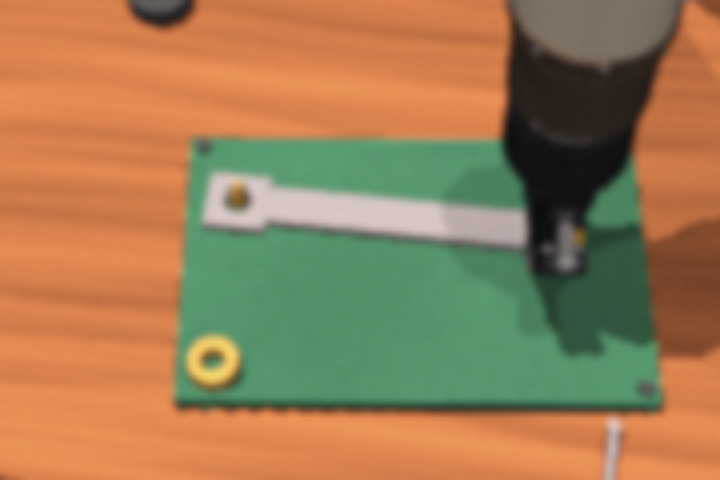

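The lever is turning on the pin (237,195), its free end at (575,240) against the fingers. Creeping in.

```bash
echo '[[[0,0.4,0],[0,0,0]],[[0,0.8,0],[0,0,0]],[[0,1.2,0],[0,0,0]],[[0,1.6,0],[0,0,0]],[[0,2,0],[0,0,0]],[[0,2.4,0],[0,0,0]],[[0,2.4,0],[0,0,0]]]' > rows.txt && python3 -m jog rows.txt;echo '[[[0,0.2,0],[0,0,0]],[[0,0.4,0],[0,0,0]],[[0,0.4,0],[0,0,0]]]' > rows.txt && python3 -m jog rows.txt;echo '[[[0,0.2,0],[0,0,0]],[[0,0.4,0],[0,0,0]],[[0,0.4,0],[0,0,0]]]' > rows.txt && python3 -m jog rows.txt
```

```text
clock: 12.95
position: [547.1, 139.1, 17.6]
ee_rot: [0.755, -0.656, -0.0, 0.0]
contact_force: [0.7, -0.5, 0.1]
gripper_width: 0.0
grasp_force: 0.1
clock: 13.25
position: [545.4, 138.9, 17.6]
ee_rot: [0.755, -0.656, 0.0, -0.0]
contact_force: [-0.1, 0.7, -0.4]
gripper_width: -0.0
grasp_force: 0.3
clock: 13.55
position: [543.4, 138.6, 17.5]
ee_rot: [0.755, -0.656, -0.0, 0.0]
contact_force: [-0.5, 1.6, -0.4]
gripper_width: -0.2
grasp_force: 0.3
```

```bash
for i in 1 2 3; do :; done; echo '[[[0,0.2,0],[0,0,0]],[[0,0.2,0],[0,0,0]]]' > rows.txt && python3 -m jog rows.txt;echo '[[[0,0.2,0],[0,0,0]],[[0,0.2,0],[0,0,0]]]' > rows.txt && python3 -m jog rows.txt;echo '[[[0,0.2,0],[0,0,0]],[[0,0.2,0],[0,0,0]]]' > rows.txt && python3 -m jog rows.txt; echo '[[[0,0.2,0],[0,0,0]],[[0,0.2,0],[0,0,0]]]' > rows.txt && python3 -m jog rows.txt
```

```text
clock: 13.75
position: [542.4, 138.4, 17.5]
ee_rot: [0.755, -0.656, -0.0, 0.0]
contact_force: [0.9, 0.3, 0.9]
gripper_width: -0.2
grasp_force: 0.3
clock: 13.95
position: [541.4, 138.2, 17.5]
ee_rot: [0.755, -0.656, -0.0, 0.0]
contact_force: [0.9, 1.0, 0.3]
gripper_width: -0.2
grasp_force: 0.3
clock: 14.15
position: [540.4, 138.1, 17.5]
ee_rot: [0.755, -0.656, -0.0, 0.0]
contact_force: [1.0, 1.6, -0.1]
gripper_width: 0.3
grasp_force: 0.3
clock: 14.35
position: [539.4, 138.0, 17.5]
ee_rot: [0.755, -0.656, -0.0, 0.0]
contact_force: [-0.2, 0.3, -0.4]
gripper_width: -0.1
grasp_force: 0.3
```

```bash
echo '[[[0,0.2,0],[0,0,0]],[[0,0.2,0],[0,0,0]]]' > rows.txt && python3 -m jog rows.txt;echo '[[[0,0.2,0],[0,0,0]],[[0,0.2,0],[0,0,0]]]' > rows.txt && python3 -m jog rows.txt;echo '[[[0,0.1,0],[0,0,0]],[[0,0.1,0],[0,0,0]]]' > rows.txt && python3 -m jog rows.txt
```

```text
clock: 14.55
position: [538.4, 137.8, 17.5]
ee_rot: [0.755, -0.656, -0.0, 0.0]
contact_force: [0.1, -0.0, -0.6]
gripper_width: -0.3
grasp_force: 0.3
clock: 14.75
position: [537.4, 137.7, 17.5]
ee_rot: [0.755, -0.656, -0.0, 0.0]
contact_force: [-0.1, -0.8, -0.8]
gripper_width: -0.1
grasp_force: 0.3
clock: 14.95
position: [537.0, 137.6, 17.5]
ee_rot: [0.755, -0.656, -0.0, 0.0]
contact_force: [0.4, 0.8, 0.2]
gripper_width: -0.4
grasp_force: 0.3
```

To row units: 1 mm is 0.2.

```bash
echo '[[[0,0.2,0],[0,0,0]],[[0,0.2,0],[0,0,0]]]' > rows.txt && python3 -m jog rows.txt;echo '[[[0,0.2,0],[0,0,0]],[[0,0.2,0],[0,0,0]]]' > rows.txt && python3 -m jog rows.txt
```

```text
clock: 15.15
position: [535.9, 137.5, 17.5]
ee_rot: [0.755, -0.656, -0.0, 0.0]
contact_force: [-0.0, 0.4, -0.1]
gripper_width: -0.0
grasp_force: 0.3
clock: 15.35
position: [534.9, 137.3, 17.5]
ee_rot: [0.755, -0.656, -0.0, 0.0]
contact_force: [1.1, 0.8, -0.4]
gripper_width: 0.0
grasp_force: 0.3
```

```bash
python3 - <<'E'
from h import *
n="wrist";C=cal(n);p,d=viewer.get_image(n);np.savez("pics/w6.npz",p=p,d=d,K=C[0],R=C[1],t=C[2]);cv2.imwrite("pics/w6.png",p);print(arm.read_state()["contact_force"])
E
```

```text
[0.42301238 0.28484526 0.27381315]
```

View pics/w6.png

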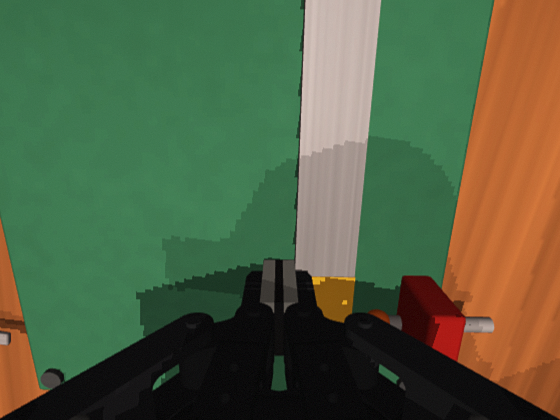

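Wrist view: the strip's edge is at (354,318) and the orange tip at (370,318), a gap of roughly 6 mm. This was my eleventh picture, one over the limit of 10, so I'll view no more and continue by feel.

To row units: 3 mm is 0.6, 2 mm is 0.4.

```bash
echo '[[[0,0.2,0],[0,0,0]],[[0,0.4,0],[0,0,0]],[[0,0.6,0],[0,0,0]],[[0,0.6,0],[0,0,0]]]' > rows.txt && python3 -m jog rows.txt;echo '[[[0,0.2,0],[0,0,0]],[[0,0.2,0],[0,0,0]]]' > rows.txt && python3 -m jog rows.txt;echo '[[[0,0.1,0],[0,0,0]],[[0,0.1,0],[0,0,0]]]' > rows.txt && python3 -m jog rows.txt
```

```text
clock: 15.8
position: [531.9, 136.9, 17.5]
ee_rot: [0.755, -0.656, -0.0, 0.0]
contact_force: [0.2, 0.7, 0.3]
gripper_width: -0.1
grasp_force: 0.2
clock: 16.0
position: [531.0, 136.8, 17.5]
ee_rot: [0.755, -0.656, -0.0, 0.0]
contact_force: [0.7, 0.7, -0.5]
gripper_width: 0.1
grasp_force: 0.3
clock: 16.2
position: [530.6, 136.8, 17.5]
ee_rot: [0.755, -0.656, -0.0, 0.0]
contact_force: [-0.0, 0.9, -0.0]
gripper_width: 0.2
grasp_force: 0.3
```

Units first: shifts go in units of 5 mm. So 1 mm is 0.2, 0.5 mm is 0.1.

```bash
echo '[[[0,0.1,0],[0,0,0]],[[0,0.2,0],[0,0,0]],[[0,0.2,0],[0,0,0]]]' > rows.txt && python3 -m jog rows.txt;echo '[[[0,0.1,0],[0,0,0]],[[0,0.1,0],[0,0,0]]]' > rows.txt && python3 -m jog rows.txt;echo '[[[0,0.1,0],[0,0,0]],[[0,0.1,0],[0,0,0]]]' > rows.txt && python3 -m jog rows.txt
```

```text
clock: 16.5
position: [529.6, 136.6, 17.5]
ee_rot: [0.755, -0.656, 0.0, -0.0]
contact_force: [0.2, 0.7, 0.0]
gripper_width: 0.2
grasp_force: 0.4
clock: 16.7
position: [529.2, 136.6, 17.5]
ee_rot: [0.755, -0.656, 0.0, -0.0]
contact_force: [0.7, 1.2, -0.1]
gripper_width: -0.3
grasp_force: 0.4
clock: 16.9
position: [528.7, 136.5, 17.5]
ee_rot: [0.755, -0.656, 0.0, -0.0]
contact_force: [0.5, 0.8, -0.1]
gripper_width: -0.0
grasp_force: 0.4
```

```bash
echo '[[[0,0.1,0],[0,0,0]],[[0,0.1,0],[0,0,0]]]' > rows.txt && python3 -m jog rows.txt;echo '[[[0,0.1,0],[0,0,0]],[[0,0.1,0],[0,0,0]]]' > rows.txt && python3 -m jog rows.txt; echo '[[[0,0.1,0],[0,0,0]],[[0,0.1,0],[0,0,0]]]' > rows.txt && python3 -m jog rows.txt
```

```text
clock: 17.1
position: [528.4, 136.5, 17.6]
ee_rot: [0.755, -0.656, 0.0, -0.0]
contact_force: [1.1, 1.1, -0.9]
gripper_width: -0.1
grasp_force: 0.8
clock: 17.3
position: [528.0, 136.5, 17.6]
ee_rot: [0.755, -0.656, 0.0, -0.0]
contact_force: [2.7, 0.1, -1.3]
gripper_width: 0.1
grasp_force: 1.3
clock: 17.5
position: [527.8, 136.5, 17.7]
ee_rot: [0.755, -0.656, 0.0, -0.001]
contact_force: [3.6, 0.6, -2.0]
gripper_width: 0.2
grasp_force: 1.8
```

To row units: 1 mm is 0.2, 0.5 mm is 0.1.

```bash
echo '[[[0,0.1,0],[0,0,0]],[[0,0.2,0],[0,0,0]],[[0,0.2,0],[0,0,0]]]' > rows.txt && python3 -m jog rows.txt; echo '[[[0,0.1,0],[0,0,0]],[[0,0.2,0],[0,0,0]],[[0,0.2,0],[0,0,0]]]' > rows.txt && python3 -m jog rows.txt
```

```text
clock: 17.8
position: [527.3, 136.6, 17.9]
ee_rot: [0.755, -0.656, 0.001, -0.001]
contact_force: [5.6, 0.7, -2.0]
gripper_width: 0.4
grasp_force: 2.7
clock: 18.1
position: [527.1, 136.6, 18.2]
ee_rot: [0.755, -0.656, 0.001, -0.002]
contact_force: [6.5, -1.3, -2.1]
gripper_width: -0.0
grasp_force: 3.2
```

To row units: 1 mm is 0.2, 0.5 mm is 0.1.

```bash
echo '[[[0,0.1,0],[0,0,0]],[[0,0.2,0],[0,0,0]],[[0,0.2,0],[0,0,0]]]' > rows.txt && python3 -m jog rows.txt; echo '[[[0,0,0],[0,0,0]],[[0,0,0],[0,0,0]],[[0,0,0],[0,0,0]],[[0,0,0],[0,0,0]],[[0,0,0],[0,0,0]]]' > rows.txt && python3 -m jog rows.txt
```

```text
clock: 18.4
position: [526.7, 136.6, 18.4]
ee_rot: [0.755, -0.655, 0.001, -0.002]
contact_force: [7.9, -1.5, -1.5]
gripper_width: -0.1
grasp_force: 3.8
clock: 18.9
position: [526.7, 136.6, 18.4]
ee_rot: [0.755, -0.656, 0.001, -0.002]
contact_force: [9.1, -1.5, -1.0]
gripper_width: -0.2
grasp_force: 3.7
```

To row units: -4 mm is -0.8, -2 mm is -0.4.

```bash
echo '[[[0,-0.08,0],[0,0,0]],[[0,-0.16,0],[0,0,0]],[[0,-0.24,0],[0,0,0]],[[0,-0.32,0],[0,0,0]],[[0,-0.4,0],[0,0,0]],[[0,-0.48,0],[0,0,0]],[[0,-0.56,0],[0,0,0]],[[0,-0.64,0],[0,0,0]],[[0,-0.72,0],[0,0,0]],[[0,-0.8,0],[0,0,0]]]' > rows.txt && python3 -m jog rows.txt; echo '[[[0,-0.08,0],[0,0,0]],[[0,-0.16,0],[0,0,0]],[[0,-0.24,0],[0,0,0]],[[0,-0.32,0],[0,0,0]],[[0,-0.4,0],[0,0,0]],[[0,-0.6,0],[0,0,0]],[[0,-1,0],[0,0,0]],[[0,-2,0],[0,0,0]],[[0,-3.2,0],[0,0,0]],[[0,-4,0],[0,0,0]]]' > rows.txt && python3 -m jog rows.txt; echo '[[[0,-0.6,-1.6],[0,0,0]],[[0,-0.6,-6],[0,0,0]],[[0,-0.6,-14],[0,0,0]],[[0,-0.6,-22],[0,0,0]],[[12,-0.6,-26],[0,0,0]],[[20,-0.6,-26],[0,0,0]],[[20,-0.6,-26],[0,0,0]],[[20,-0.6,-26],[0,0,0]]]' > rows.txt && python3 -m jog rows.txt
```

```text
clock: 19.9
position: [527.8, 136.3, 17.5]
ee_rot: [0.755, -0.656, -0.0, 0.0]
contact_force: [1.0, 1.3, -0.4]
gripper_width: -0.4
grasp_force: 1.4
clock: 20.9
position: [548.8, 139.4, 17.6]
ee_rot: [0.755, -0.656, 0.0, -0.0]
contact_force: [-0.4, 0.6, 0.4]
gripper_width: -0.1
grasp_force: 0.0
clock: 21.7
position: [565.0, 39.4, 148.2]
ee_rot: [0.754, -0.657, 0.0, -0.0]
contact_force: [0.4, -0.3, 0.2]
gripper_width: -0.2
grasp_force: 0.0
```

```bash
python3 - <<'E'
from h import *
C=cal("wrist");p,d=viewer.get_image("wrist");P=deproj(C,d)
hsv=cv2.cvtColor(p,cv2.COLOR_BGR2HSV);H,S,V=[hsv[...,i].astype(int) for i in range(3)]
X,Y,Z=P[...,0],P[...,1],P[...,2]
lev=(S<60)&(V>50)&(abs(Z-23)<4)&(abs(X-530)<80)&(Y>-90)&(Y<190)
print("z",np.median(Z[lev]),lev.sum())
Q=P[lev];A=np.c_[Q[:,:2]-Q[:,:2].mean(0),np.ones(len(Q))];print("slope",np.linalg.lstsq(A,Q[:,2],rcond=None)[0])
mid=[]
for y in range(-30,110,6):
    s=(abs(Y-y)<2)&lev
    if s.sum()>10: mid.append((y,np.percentile(X[s],1)/2+np.percentile(X[s],99)/2,np.ptp(X[s])))
mid=np.array(mid);b=np.polyfit(mid[:,0],mid[:,1],1);print("axis x at y=-60:",np.polyval(b,-60),"slope",b[0],"heading",90-np.degrees(np.arctan(b[0])),"w",np.median(mid[:,2]))
t=(H>3)&(H<16)&(S>150)&(V>60)&(abs(X-490)<20)&(abs(Y-150)<15)&(Z>15)&(Z<32)
uv=np.argwhere(t)[:,::-1];print(len(uv))
a=np.arctan(b[0]);ly=np.array([-np.cos(a),np.sin(a)]);lx=np.array([np.sin(a),np.cos(a)])
pin=np.array([np.polyval(b,-60),-60])
if len(uv):
    c=onz(C,uv.mean(0),21.5);print("tip",c,"in lever x,y",(c[:2]-pin)@lx,(c[:2]-pin)@ly)
c0=np.array([488.8,152.3]);print("tip from w1 in lever",(c0-pin)@lx,(c0-pin)@ly)
# eye vs pin
r=((S<60)&(V>50)&(abs(Z-23)<4)&(Y<-30)&(Y>-95)&(abs(X-537)<40)).astype(np.uint8)
cs,h=cv2.findContours(r,cv2.RETR_CCOMP,1)
for j in range(len(cs)):
    if h[0][j][3]>=0 and cv2.contourArea(cs[j])>80: e=cv2.fitEllipse(cs[j]);print("eye",onz(C,e[0],23),cv2.contourArea(cs[j]))
s=arm.read_state();print(s["clock"],s["contact_force"])
E
```

```text
z 23.427416563232693 9685
slope [1.69126456e-03 9.52383765e-04 2.34044191e+01]
axis x at y=-60: 538.0850478266817 slope -0.1452049134649577 heading 98.26188580621645 w 26.271601023271728
0
tip from w1 in lever 217.17882414885761 18.26647969910719
eye [538.59661515 -62.91375486  23.        ] 551.5
21.75 [-0.10804345  0.33077132  0.07760516]
```

```bash
python3 -c "
from bench import arm
print(arm.job_done())"
```

```text
the job is handed in; nothing more can be done
None
```

The job is handed in at about 22 s: the lever went onto the pin, was pressed on the tip at about 8 N for over half a second and eased off, and by my last measurement lies flat, touching the tip to within measuring error (final verdict not shown); I viewed 11 pictures, one over the limit of 10.

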